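# Try the seed dispensers and reject the jammed one

### The arm

A 7-joint arm with a two-finger parallel gripper is mounted at the origin on the work surface. World frame = base frame: x ahead of the robot, y to its left, z up, the work surface at z = 0. Lengths are in m, angles in rad, forces in N, time in s.
With the tool pointing down it reaches from about 0.425 to 0.925 m from the base axis. Payload 6.8 kg.
Tool frame: the origin (TCP) lies midway between the tips of the shut fingers; the grasp point (between the pads) lies r.grip_point_offset behind it (r.grip_point_offset is the distance from the TCP to the grasp point, in m); z points along the fingers, y is the direction in which the jaws open and shut (so a half turn about z gives the same grasp; the last joint's range is limited). The gripper opens to 85 mm and grips with 20 to 120 N. Pads are 22 mm wide; open, the fingers measure 114 mm over their backs; the gripper's body (76 mm by 85 mm) begins 54 mm behind the grasp point. The pads swing forward as they close: fully open they stand 13 mm farther back than shut.
Start: joints at [-1.28, 0.477, 0.022, 1.555, -0.011, 1.109, -0.083], TCP at [0.262, 0.622, 0.231] pointing down, gripper open.
Joint ranges: [-2.96, 2.96], [-0.34, 2.1], [-1.41, 1.46], [0.24, 2.44], [-1.37, 4.51], [0.17, 1.92], [-2.96, 2.96]. Speed limits (rad/s): [2.39, 2.39, 3.14, 3.14, 3.14, 3.14, 3.14].

### API

Orientations are given as a rotation vector (axis times angle).
In Python, from bench import r gives the robot as it stands. The module is installed in compiled form; this text tells all that it offers.
- The arm moves only by the tool play_rows, never from a script. Its argument "deltas" is a list of rows, each a list of 3 entries, a list of its own where there are three numbers: the finger opening in mm, from 0 to 85.4, then the shift along the tool's x, y, z in mm, then the turn, a rotation vector about the tool's x, y, z in rad. A call has 1 to 8 rows; each row is the pose to reach, as a shift and turn from the pose measured when the call began, along the tool's axes at that moment; what a row does not reach only later rows make up. A row lasts 1/8 s, in which the tool goes at most 62.5 mm and 10.7 degrees, less where a joint would pass 70% of its speed; a pose out of reach is approached as far as the arm can. A call with a gripper value outside its range is refused whole. The fingers move at their own pace and stop on an object; "squeeze" is the grip in N (left out, the last holds). Time passes only in rows, so rows that repeat a pose let the fingers close. It gives the time, the measured TCP pose, the force and the opening at its end, in the units of the state.
- r.get_obs(): the state, without advancing time (a new reading comes with each control period).
- r.grab_frame(name): name is "scene" or "top" or "wrist"; returns (picture, depth): 420x560x3 uint8, red, green, blue; 420x560 float32, m along the optical axis (not along the pixel's ray), 0 where there is no reading.
- r.camera_model(name): a dict with "mtx" (3x3 intrinsics, pixels), "D" ([k1, k2, p1, p2, k3] as OpenCV has them; the pictures are not rectified), "rvec" (rotation vector, rad) and "tvec" (3), from world to camera coordinates, as OpenCV has them; the wrist camera has in their place "T_tool_cam" (4x4, takes a point from camera to tool coordinates, whose origin is the TCP and whose axes are the flange's). Camera axes: x right, y down, z forward; pixel columns grow to the right and rows downward; lengths in m; the calibration is good to about 2 mm. A picture is of the moment at which its call begins: read the wrist's pose just before it. camera_model takes no time and is no camera call.
- r.hand_in(): hands the job in, once; it reports no verdict.
The state is a dict: "clock": time; "joints": joint angles; "qvel": joint speeds; "tau": joint torques, N m; "tcp_pos": TCP position; "orientation": TCP orientation; "contact_force": force on the tool from outside, world axes, zero at the start; "moment": the same for the moment, N m; "grip_width": finger opening in m.
Only numpy, scipy, OpenCV 4.12 (cv2) and the standard library are available. Lean on these libraries where they do the work, as an engineer would, in place of code of your own. Each camera call takes 0.05 s, during which the arm holds its last target. There are 200 camera calls.

### The job

One of the two seed dispensers in the wooden stand is jammed, and it cannot be seen which. Press each plunger down gently, without lifting the dispenser out: push the one that runs freely fully home and leave it in its pocket; when the other turns clearly stiff part way, stop without forcing it, then stand that dispenser upright in the red tray. Leave everything else on the bench alone.

Things in the scene. Friction and masses are not known exactly. Their poses are not given: they have to be found in the camera images.
- dispenser_a: Seed dispenser a: an upright green plastic cylinder, 36 mm across and 95 mm tall, about 180 g in all, with a white plunger rod and yellow knob on top. Loose; at the start it stands in pocket a of the stand, 30 mm deep with 1.5 mm play all round. Origin: centre of its underside; z up along its axis. May be the free or the jammed one; they look the same.
- plunger_a (a joint): How far plunger a is pushed down into dispenser a: 0 fully up, 0.030 fully home (m; hard stop). It stays where it is left. A free plunger slides all the way with a steady 2 N or so. A jammed one moves just as easily at first, then part way down its resistance climbs by about 1.2 N per mm: by 5 N it is clearly stiff, and more than 15 N breaks it.
- plunger_a_top (a point): Centre of the top face of plunger a's yellow knob, a disc 28 mm across and 19 mm tall on a 10 mm rod. The knob's underside is 33 mm above the green body when up and 3 mm above it when fully home. The whole dispenser can be lifted upright by this knob (the plunger may slide up a little).
- pocket_a (a point): Centre of the floor of pocket a in the stand, 15 mm above the bench, 30 mm below the stand's top.
- dispenser_b: Seed dispenser b: an upright green plastic cylinder, 36 mm across and 95 mm tall, about 180 g in all, with a white plunger rod and yellow knob on top. Loose; at the start it stands in pocket b of the stand, 30 mm deep with 1.5 mm play all round. Origin: centre of its underside; z up along its axis. May be the free or the jammed one; they look the same.
- plunger_b (a joint): How far plunger b is pushed down into dispenser b: 0 fully up, 0.030 fully home (m; hard stop). It stays where it is left. A free plunger slides all the way with a steady 2 N or so. A jammed one moves just as easily at first, then part way down its resistance climbs by about 1.2 N per mm: by 5 N it is clearly stiff, and more than 15 N breaks it.
- plunger_b_top (a point): Centre of the top face of plunger b's yellow knob, a disc 28 mm across and 19 mm tall on a 10 mm rod. The knob's underside is 33 mm above the green body when up and 3 mm above it when fully home. The whole dispenser can be lifted upright by this knob (the plunger may slide up a little).
- pocket_b (a point): Centre of the floor of pocket b in the stand, 15 mm above the bench, 30 mm below the stand's top.
- stand: Fixed brown wooden block, 70 (x) by 180 (y) by 45 mm, with two round pockets 100 mm apart along its y. Origin: centre of its underside.
- tray: Fixed red plastic reject tray, open on top, 140 by 140 mm, 30 mm high, walls and floor 5 mm. Origin: centre of its underside. It is left or right of the stand.
- tin: Fixed metal seed tin with a green lid, 74 (x) by 114 (y) by 65 mm, on the other side of the stand from the tray. Origin: centre of its underside. A bystander.
- tin_button (a joint): Round brass button, 20 mm across, on the tin's front (its -x side): 0 out, 0.004 fully pressed (m). Not to be pressed.
- pot_big: Terracotta pot, 110 mm across, 100 mm tall, loose. Origin: centre of underside. A bystander.
- pot_small: Terracotta pot, 90 mm across, 80 mm tall, loose. Origin: centre of underside. A bystander.
- cloche: Glass bell cloche, 132 mm across, 160 mm tall, loose. Origin: centre of underside. A bystander.
- widger: Flat stainless widger, 172 mm long along its x, 20 mm wide, 4 mm thick, loose on the bench on the robot's side of the stand. Origin: underside near the middle. A bystander.
- scoop: Lime-green plastic scoop, about 200 mm long along its x, 60 mm wide, 35 mm tall, loose. Origin: underside, where bowl meets handle. A bystander.
Not all that is in view belongs to the job. Leave any black or orange look-alike of the dispenser_a alone.

How it is judged:
By the outcome, as a careful person would: the job done as asked, in the order asked, and still so for the second after the job is handed in, with the robot touching nothing.
It also fails if it takes over 58 s, if anything falls off the work surface, if the arm or the gripper's body presses on something with over 40 N, if the wrist force passes 120 N, or if a joint passes its speed limit or range.

## Working session

There is one attempt and no reset: what is moved stays moved. The work goes in short steps, Python scripts to look and compute and a tool call to move; the robot and the scene stay as the last step left them, time stands still between calls to the robot, and variables do not carry over. Pictures are saved under pics/ and viewed, about 8 in all and at most 12, crops included, and the job is handed in when it is done.

Besides the shell and the picture viewer there is one more tool, called after "Call:" by a JSON object that holds its "op" and its "data", one argument or row to a line. play_rows: Moves the arm, as the interface text tells. Its arguments: {"type":"object","properties":{"deltas":{"type":"array"},"squeeze":{"type":"number"}},"required":["deltas"]}

```bash
mkdir -p pics; cat > h.py <<'E'
import numpy as np,cv2
from scipy.spatial.transform import Rotation as R
from bench import r
def cam(name,o=None):
    c=r.camera_model(name);K=np.array(c["mtx"],float);D=np.array(c["D"],float)
    if "rvec" in c:
        Rm=cv2.Rodrigues(np.array(c["rvec"],float))[0];t=np.array(c["tvec"],float).ravel()
        return K,D,Rm.T,-Rm.T@t
    o=o or r.get_obs();T=np.eye(4);T[:3,:3]=R.from_rotvec(o["orientation"]).as_matrix();T[:3,3]=o["tcp_pos"]
    T=T@np.array(c["T_tool_cam"]);return K,D,T[:3,:3],T[:3,3]
def rays(C,px):
    K,D,Rm,p=C;u=cv2.undistortPoints(np.array(px,float).reshape(-1,1,2),K,D)[:,0]
    return np.c_[u,np.ones(len(u))]@Rm.T
def onplane(C,px,z):
    d=rays(C,px);return C[3]+d*((z-C[3][2])/d[:,2])[:,None]
def ondepth(C,px,dep):
    d=rays(C,px);z=np.array([dep[int(round(v)),int(round(u))] for u,v in px]);return C[3]+d*z[:,None]
def save(n,im): cv2.imwrite("pics/"+n,im[:,:,::-1])
def blobs(im,lo,hi,amin=60):
    h=cv2.cvtColor(im,cv2.COLOR_RGB2HSV);m=cv2.inRange(h,np.array(lo),np.array(hi))
    n,l,s,c=cv2.connectedComponentsWithStats(m)
    return [(c[i].round(1),s[i].tolist()) for i in range(1,n) if s[i][4]>amin]
E
python3 - <<'E'
from h import *
o=r.get_obs();print(o,r.grip_point_offset)
for n in("scene","top"):
    im,d=r.grab_frame(n);save(n+"0.png",im);np.savez(n+"0.npz",im=im,d=d);C=cam(n);print(n,C[3],C[2][:,2])
    for c,s in blobs(im,(20,120,100),(34,255,255)):print("yel",c,s,ondepth(C,[c],d).round(3))
print(r.camera_model("wrist"))
E
```

```text
{'clock': 0.0, 'joints': array([-1.28007411,  0.4777883 ,  0.02236339,  1.55648264, -0.011491  ,
        1.10927878, -0.08309967]), 'qvel': array([ 0.00017745, -0.00054311, -0.00108406, -0.00119208, -0.00073099,
       -0.00369078, -0.00154832]), 'tau': array([ 7.36382594e-05, -5.96450007e+01,  1.60798229e+00, -2.81200057e+01,
        1.23994367e-02,  9.16169083e-03, -2.87181479e-05]), 'tcp_pos': array([0.26192221, 0.62145842, 0.23032092]), 'orientation': array([-6.22276039e-01, -3.07913207e+00,  2.85322522e-03]), 'contact_force': array([ 0.19425864, -0.31743194, -0.51299178]), 'moment': array([ 0.00276208,  0.04517145, -0.01367858]), 'grip_width': 0.0855681176088782} 0.0187
scene [ 0.98347552 -0.29365207  0.90357098] [-0.4242277   0.35377992 -0.833589  ]
yel [249.7 166.5] [245, 163, 10, 8, 71] [[ 0.983 -0.294  0.904]]
yel [281.6 188.6] [276, 184, 12, 10, 89] [[0.539 0.073 0.163]]
yel [330.6 197.5] [325, 193, 12, 10, 97] [[0.624 0.152 0.147]]
yel [245.7 209.4] [240, 204, 12, 11, 100] [[ 0.53  -0.025  0.158]]
yel [304.3 221.5] [298, 217, 13, 10, 103] [[0.636 0.059 0.149]]
top [0.48355
[... 284 characters left out ...]
 11, 12, 107] [[ 0.53  -0.025  0.16 ]]
yel [262.5 272.1] [257, 267, 12, 11, 108] [[0.426 0.065 0.149]]
{'mtx': array([[368.58445399,   0.        , 278.03816626],
       [  0.        , 368.58445399, 213.32238437],
       [  0.        ,   0.        ,   1.        ]]), 'D': array([-0.02793352,  0.        ,  0.        ,  0.        ,  0.        ]), 'T_tool_cam': array([[ 3.10849566e-04, -9.44074924e-01, -3.29730861e-01,
         8.58975212e-02],
       [ 9.99999939e-01,  2.40725713e-04,  2.53498982e-04,
        -2.06779961e-04],
       [-1.59947336e-04, -3.29730919e-01,  9.44074942e-01,
        -1.41995636e-01],
       [ 0.00000000e+00,  0.00000000e+00,  0.00000000e+00,
         1.00000000e+00]])}
```

```bash
python3 -c "
import cv2,numpy as np
a=cv2.imread('pics/scene0.png');b=cv2.imread('pics/top0.png');cv2.imwrite('pics/both0.png',cv2.resize(np.vstack([a,b]),(400,600)))"
```

```text
(no output)
```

View pics/top0.png

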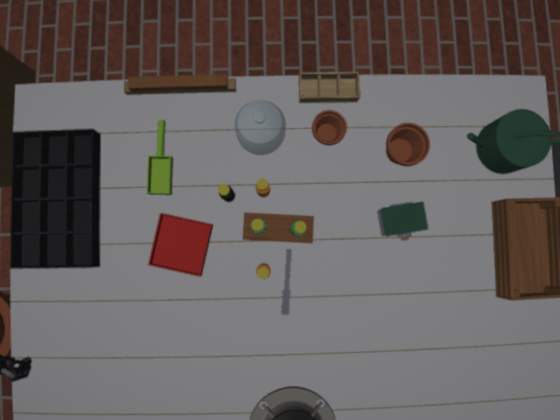

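View pics/scene0.png

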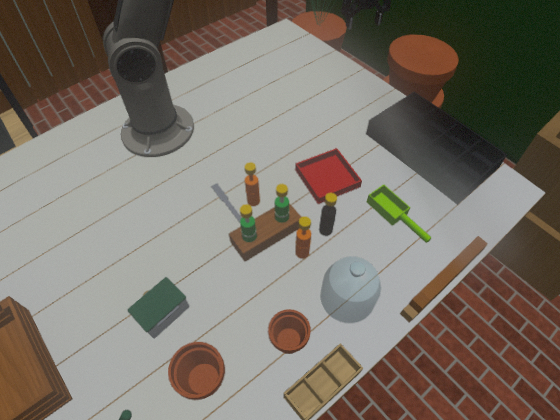

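In the top view the two green-bodied dispensers stand in the brown stand at (257,224) = a/left and (300,227). The look-alikes are orange at (262,184) and (262,272) and black at (223,189), all outside the stand. The red tray is at (181,244), to the left (+y). The tin is on the right and the scoop, pots and cloche are further off. I'll choose the two in the stand, whose measured knob height of about 0.162 is as expected.

```bash
cat >> h.py <<'E'
def delta(p,yaw=None):
    o=r.get_obs();Rm=R.from_rotvec(o["orientation"])
    d=Rm.inv().apply(np.array(p)-o["tcp_pos"])*1000
    xy=None
    Rt=Rm
    if yaw is not None:
        x=np.array([np.cos(yaw),np.sin(yaw),0]);z=np.array([0,0,-1.]);Rt=R.from_matrix(np.c_[x,np.cross(z,x),z])
    return d.round(1),(Rm.inv()*Rt).as_rotvec().round(3)
E
python3 - <<'E'
from h import *
f=np.load("top0.npz");im=f["im"];C=cam("top")
h=cv2.cvtColor(im,cv2.COLOR_RGB2HSV);m=cv2.inRange(h,np.array((0,180,90)),np.array((6,255,255)))|cv2.inRange(h,np.array((174,180,90)),np.array((180,255,255)))
cs=max(cv2.findContours(m,0,2)[0],key=cv2.contourArea);b=cv2.boxPoints(cv2.minAreaRect(cs));P=onplane(C,b,0.03)
print("tray",b,P.round(3),P.mean(0),np.linalg.norm(np.diff(P,axis=0),axis=1))
for px in((257,224.3),(300,226.6)):print(onplane(C,[px],.162).round(4))
o=r.get_obs();print(R.from_rotvec(o["orientation"]).as_matrix().round(3))
print(delta((.53,.03,.30)),delta((.53,.03,.30),np.radians(176)))
E
```

```text
tray [[151.3124  264.02554]
 [162.69746 213.93124]
 [211.06288 224.92337]
 [199.67781 275.01767]] [[0.447 0.354 0.03 ]
 [0.576 0.324 0.03 ]
 [0.544 0.198 0.03 ]
 [0.416 0.229 0.03 ]] [0.49563857 0.27633988 0.03      ] [0.13267179 0.12953328 0.13216753]
[[0.5372 0.0752 0.162 ]]
[[ 0.5296 -0.0248  0.162 ]]
[[-0.922  0.388 -0.001]
 [ 0.388  0.922 -0.002]
 [-0.    -0.002 -1.   ]]
(array([-476.8, -441.2,  -68.8]), array([0., 0., 0.])) (array([-476.8, -441.2,  -68.8]), array([-0.002, -0.   , -0.329]))
```

Call:
{"op": "play_rows", "data": {
  "deltas": [
    [60, [-20, -20, -65], [0, 0, 0]],
    [40, [-65, -60, -69], [0, 0, -0.05]],
    [20, [-107, -100, -69], [0, 0, -0.1]],
    [0, [-150, -140, -69], [0, 0, -0.15]],
    [0, [-192, -178, -69], [0, 0, -0.2]],
    [0, [-234, -217, -69], [0, 0, -0.25]],
    [0, [-276, -256, -69], [0, 0, -0.3]],
    [0, [-318, -295, -69], [0, 0, -0.33]]
  ],
  "squeeze": 30
}}

```text
clock: 1.1
tcp_pos: [0.4408, 0.2243, 0.2998]
orientation: [-0.106, -3.139, 0.003]
contact_force: [0.6, -0.1, -0.0]
grip_width: 0.0
```

```bash
python3 - <<'E'
from h import *
print(delta((.53,.03,.30),np.radians(176)))
E
```

```text
(array([-102.1, -187.9,    0. ]), array([-0.002, -0.001,  0.002]))
```

Call:
{"op": "play_rows", "data": {
  "deltas": [
    [0, [-25, -47, 0], [0, 0, 0]],
    [0, [-52, -97, 0], [0, 0, 0]],
    [0, [-80, -147, 0], [0, 0, 0]],
    [0, [-97, -180, 0], [0, 0, 0]],
    [0, [-102, -188, 0], [0, 0, 0]],
    [0, [-102, -188, 0], [0, 0, 0]]
  ]
}}

```text
clock: 1.85
tcp_pos: [0.5296, 0.0302, 0.2997]
orientation: [-0.107, -3.138, 0.002]
contact_force: [0.1, -0.6, 0.4]
grip_width: -0.0002
```

```bash
python3 - <<'E'
from h import *
o=r.get_obs();im,d=r.grab_frame("wrist");save("w1.png",im);C=cam("wrist",o);print(o["tcp_pos"],o["contact_force"])
for c,s in blobs(im,(20,120,80),(34,255,255),200):print("yel",c,s,ondepth(C,[c],d).round(4),onplane(C,[c],.162).round(4))
E
```

```text
[0.5296396  0.03020134 0.29971149] [ 0.08997454 -0.57898535  0.44570592]
yel [315.7  52.4] [297, 32, 38, 41, 1191] [[0.4226 0.0653 0.1463]] [[0.4238 0.0637 0.162 ]]
yel [210.8 199.2] [194, 184, 35, 33, 933] [[ 0.5265 -0.0237  0.1596]] [[ 0.5258 -0.0232  0.162 ]]
yel [334.7 201.1] [317, 185, 36, 34, 922] [[0.5344 0.0752 0.1605]] [[0.5339 0.0749 0.162 ]]
yel [420.8 281.2] [406, 266, 30, 30, 642] [[0.6202 0.154  0.1471]] [[0.6113 0.148  0.162 ]]
yel [322.8 297.2] [312, 285, 23, 27, 507] [[0.6307 0.0645 0.1472]] [[0.6213 0.0631 0.162 ]]
```

View pics/w1.png

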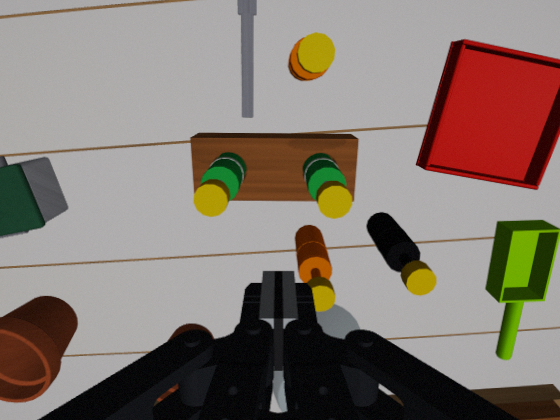

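The close view shows green-bodied dispensers with knobs at (211,199) and (335,201). The orange ones at (316,52) and (323,297) and the black one at (421,281) are outside the stand. The positions agree with the top view.

```bash
python3 - <<'E'
from h import *
print(delta((.5352,.075,.172),np.radians(176)))
E
```

```text
(array([ -3. ,  44.2, 127.7]), array([-0.001, -0.001,  0.004]))
```

Call:
{"op": "play_rows", "data": {
  "deltas": [
    [0, [-3, 44, 25], [0, 0, 0]],
    [0, [-3, 44, 65], [0, 0, 0]],
    [0, [-3, 44, 100], [0, 0, 0]],
    [0, [-3, 44, 120], [0, 0, 0]],
    [0, [-3, 44, 127], [0, 0, 0]],
    [0, [-3, 44, 128], [0, 0, 0]],
    [0, [-3, 44, 128], [0, 0, 0]]
  ]
}}

```text
clock: 2.78
tcp_pos: [0.5357, 0.0753, 0.1726]
orientation: [-0.103, -3.14, 0.001]
contact_force: [0.1, -0.2, 0.2]
grip_width: 0.0001
```

Call:
{"op": "play_rows", "data": {
  "deltas": [
    [0, [0, 0, 2], [0, 0, 0]],
    [0, [0, 0, 4], [0, 0, 0]],
    [0, [0, 0, 6], [0, 0, 0]],
    [0, [0, 0, 8], [0, 0, 0]],
    [0, [0, 0, 8], [0, 0, 0]]
  ]
}}

```text
clock: 3.4
tcp_pos: [0.5355, 0.0753, 0.1643]
orientation: [-0.103, -3.139, 0.001]
contact_force: [-0.0, -0.1, -0.2]
grip_width: -0.0001
```

Call:
{"op": "play_rows", "data": {
  "deltas": [
    [0, [0, 0, 1], [0, 0, 0]],
    [0, [0, 0, 2], [0, 0, 0]],
    [0, [0, 0, 3], [0, 0, 0]],
    [0, [0, 0, 4], [0, 0, 0]],
    [0, [0, 0, 4], [0, 0, 0]]
  ]
}}

```text
clock: 4.03
tcp_pos: [0.5355, 0.0752, 0.1603]
orientation: [-0.103, -3.139, 0.001]
contact_force: [-0.2, 0.0, 1.6]
grip_width: -0.0002
```

Call:
{"op": "play_rows", "data": {
  "deltas": [
    [0, [0, 0, 1], [0, 0, 0]],
    [0, [0, 0, 2], [0, 0, 0]],
    [0, [0, 0, 3], [0, 0, 0]],
    [0, [0, 0, 4], [0, 0, 0]],
    [0, [0, 0, 5], [0, 0, 0]]
  ]
}}

```text
clock: 4.65
tcp_pos: [0.5356, 0.0752, 0.1553]
orientation: [-0.103, -3.139, 0.001]
contact_force: [0.1, -0.3, 1.7]
grip_width: -0.0001
```

Call:
{"op": "play_rows", "data": {
  "deltas": [
    [0, [0, 0, 1], [0, 0, 0]],
    [0, [0, 0, 2], [0, 0, 0]],
    [0, [0, 0, 3], [0, 0, 0]],
    [0, [0, 0, 4], [0, 0, 0]]
  ]
}}

```text
clock: 5.15
tcp_pos: [0.5356, 0.0753, 0.1512]
orientation: [-0.103, -3.139, 0.001]
contact_force: [-0.7, 0.1, 1.6]
grip_width: 0.0001
```

Call:
{"op": "play_rows", "data": {
  "deltas": [
    [0, [0, 0, 1], [0, 0, 0]],
    [0, [0, 0, 2], [0, 0, 0]],
    [0, [0, 0, 3], [0, 0, 0]],
    [0, [0, 0, 4], [0, 0, 0]]
  ]
}}

```text
clock: 5.65
tcp_pos: [0.5357, 0.0753, 0.1474]
orientation: [-0.103, -3.14, 0.001]
contact_force: [-0.8, -0.3, 4.5]
grip_width: -0.0001
```

Call:
{"op": "play_rows", "data": {
  "deltas": [
    [0, [0, 0, 0.5], [0, 0, 0]],
    [0, [0, 0, 1], [0, 0, 0]],
    [0, [0, 0, 1], [0, 0, 0]]
  ]
}}

```text
clock: 6.02
tcp_pos: [0.536, 0.0753, 0.1467]
orientation: [0.103, 3.139, -0.0]
contact_force: [-0.5, -0.4, 5.9]
grip_width: 0.0003
```

The left plunger is clearly stiff: 5.9 N about 15 mm down, against 1.7 N earlier. I'll stop there, retract and press the right one.

Call:
{"op": "play_rows", "data": {
  "deltas": [
    [0, [0, 0, -10], [0, 0, 0]],
    [0, [0, 0, -40], [0, 0, 0]],
    [0, [0, 0, -60], [0, 0, 0]],
    [0, [0, 0, -60], [0, 0, 0]]
  ]
}}

```text
clock: 6.52
tcp_pos: [0.5369, 0.0755, 0.2082]
orientation: [0.103, 3.137, 0.001]
contact_force: [0.4, -0.4, -0.1]
grip_width: 0.0001
```

```bash
python3 - <<'E'
from h import *
print(delta((.528,-.024,.166),np.radians(176)))
E
```

```text
(array([  2.4, -99.9,  42.1]), array([0.001, 0.003, 0.004]))
```

Call:
{"op": "play_rows", "data": {
  "deltas": [
    [0, [2, -45, 0], [0, 0, 0]],
    [0, [2, -85, 0], [0, 0.003, 0]],
    [0, [2, -100, 10], [0, 0.003, 0]],
    [0, [2, -100, 30], [0, 0.003, 0]],
    [0, [2, -100, 39], [0, 0.003, 0]],
    [0, [2, -100, 42], [0, 0.003, 0]],
    [0, [2, -100, 42], [0, 0.003, 0]]
  ]
}}

```text
clock: 7.4
tcp_pos: [0.5286, -0.0236, 0.1661]
orientation: [0.102, 3.14, 0.002]
contact_force: [0.4, 0.1, -0.6]
grip_width: 0.0
```

Call:
{"op": "play_rows", "data": {
  "deltas": [
    [0, [0, 0, 1], [0, 0, 0]],
    [0, [0, 0, 2], [0, 0, 0]],
    [0, [0, 0, 3], [0, 0, 0]],
    [0, [0, 0, 4], [0, 0, 0]],
    [0, [0, 0, 5], [0, 0, 0]],
    [0, [0, 0, 6], [0, 0, 0]],
    [0, [0, 0, 7], [0, 0, 0]],
    [0, [0, 0, 8], [0, 0, 0]]
  ]
}}

```text
clock: 8.4
tcp_pos: [0.5287, -0.0236, 0.1582]
orientation: [0.102, 3.139, 0.002]
contact_force: [-0.4, 0.2, 1.9]
grip_width: -0.0002
```

Call:
{"op": "play_rows", "data": {
  "deltas": [
    [0, [0, 0, 1], [0, 0, 0]],
    [0, [0, 0, 2], [0, 0, 0]],
    [0, [0, 0, 3], [0, 0, 0]],
    [0, [0, 0, 4], [0, 0, 0]],
    [0, [0, 0, 5], [0, 0, 0]]
  ]
}}

```text
clock: 9.02
tcp_pos: [0.5287, -0.0236, 0.1531]
orientation: [0.102, 3.139, 0.002]
contact_force: [-0.5, 0.5, 1.2]
grip_width: 0.0001
```

Call:
{"op": "play_rows", "data": {
  "deltas": [
    [0, [0, 0, 1], [0, 0, 0]],
    [0, [0, 0, 2], [0, 0, 0]],
    [0, [0, 0, 3], [0, 0, 0]],
    [0, [0, 0, 4], [0, 0, 0]],
    [0, [0, 0, 5], [0, 0, 0]]
  ]
}}

```text
clock: 9.65
tcp_pos: [0.5287, -0.0236, 0.148]
orientation: [0.102, 3.139, 0.002]
contact_force: [-0.4, -0.2, 2.4]
grip_width: 0.0003
```

Call:
{"op": "play_rows", "data": {
  "deltas": [
    [0, [0, 0, 1], [0, 0, 0]],
    [0, [0, 0, 2], [0, 0, 0]],
    [0, [0, 0, 3], [0, 0, 0]],
    [0, [0, 0, 4], [0, 0, 0]],
    [0, [0, 0, 5], [0, 0, 0]]
  ]
}}

```text
clock: 10.28
tcp_pos: [0.5287, -0.0236, 0.1429]
orientation: [0.102, 3.139, 0.002]
contact_force: [-0.1, 0.4, 2.5]
grip_width: 0.0
```

Call:
{"op": "play_rows", "data": {
  "deltas": [
    [0, [0, 0, 1], [0, 0, 0]],
    [0, [0, 0, 2], [0, 0, 0]],
    [0, [0, 0, 3], [0, 0, 0]],
    [0, [0, 0, 4], [0, 0, 0]],
    [0, [0, 0, 5], [0, 0, 0]]
  ]
}}

```text
clock: 10.9
tcp_pos: [0.5287, -0.0236, 0.1379]
orientation: [0.102, 3.139, 0.002]
contact_force: [0.1, -0.4, 2.1]
grip_width: -0.0003
```

Call:
{"op": "play_rows", "data": {
  "deltas": [
    [0, [0, 0, 1], [0, 0, 0]],
    [0, [0, 0, 2], [0, 0, 0]],
    [0, [0, 0, 3], [0, 0, 0]],
    [0, [0, 0, 4], [0, 0, 0]],
    [0, [0, 0, 4], [0, 0, 0]]
  ]
}}

```text
clock: 11.52
tcp_pos: [0.5286, -0.0236, 0.1337]
orientation: [0.102, 3.14, 0.002]
contact_force: [0.2, 0.2, -0.2]
grip_width: 0.0001
```

Call:
{"op": "play_rows", "data": {
  "deltas": [
    [0, [0, 0, 0.5], [0, 0, 0]],
    [0, [0, 0, 1], [0, 0, 0]],
    [0, [0, 0, 1.5], [0, 0, 0]]
  ]
}}

```text
clock: 11.9
tcp_pos: [0.5287, -0.0236, 0.1322]
orientation: [0.102, 3.14, 0.002]
contact_force: [-0.5, 0.5, 1.6]
grip_width: -0.0001
```

Call:
{"op": "play_rows", "data": {
  "deltas": [
    [0, [0, 0, 0.4], [0, 0, 0]],
    [0, [0, 0, 0.8], [0, 0, 0]],
    [0, [0, 0, 0.8], [0, 0, 0]]
  ]
}}

```text
clock: 12.28
tcp_pos: [0.5292, -0.0236, 0.1321]
orientation: [0.102, 3.138, 0.002]
contact_force: [-1.7, 0.4, 7.4]
grip_width: -0.0003
```

Home: 7.4 N against the hard stop, with the knob top at 0.132 as expected. I'll retract and check both knobs.

Call:
{"op": "play_rows", "data": {
  "deltas": [
    [0, [0, 0, -10], [0, 0, 0]],
    [10, [0, 0, -40], [0, 0, 0]],
    [45, [0, 25, -90], [0, 0, 0]],
    [45, [0, 50, -130], [0, 0, 0]],
    [45, [0, 50, -150], [0, 0, 0]],
    [45, [0, 50, -150], [0, 0, 0]]
  ]
}}

```text
clock: 13.02
tcp_pos: [0.5331, 0.0263, 0.2839]
orientation: [0.102, 3.135, 0.004]
contact_force: [0.6, 0.8, 0.1]
grip_width: 0.0449
```

```bash
python3 - <<'E'
from h import *
o=r.get_obs();im,d=r.grab_frame("wrist");save("w2.png",im);C=cam("wrist",o);print(o["tcp_pos"],o["grip_width"])
for c,s in blobs(im,(20,120,80),(34,255,255),200):print("yel",c,s,ondepth(C,[c],d).round(4),onplane(C,[c],.147).round(4))
print(delta((.5352,.0753,.117),np.radians(176)))
E
```

```text
[0.53311979 0.02627231 0.28386501] 0.044890702785673045
yel [322.8  43.2] [303, 22, 40, 43, 1348] [[0.4225 0.0649 0.1469]] [[0.4225 0.0649 0.147 ]]
yel [215.8 189.4] [199, 174, 35, 33, 902] [[ 0.5265 -0.0245  0.1313]] [[ 0.5223 -0.0215  0.147 ]]
yel [338.8 196.5] [321, 180, 36, 34, 947] [[0.534  0.0745 0.1481]] [[0.5344 0.0747 0.147 ]]
yel [430.3 285.2] [415, 271, 32, 29, 700] [[0.621  0.1542 0.1453]] [[0.6199 0.1535 0.147 ]]
yel [320.6 302.5] [310, 289, 21, 28, 475] [[0.6307 0.0579 0.1471]] [[0.6307 0.0579 0.147 ]]
(array([  0.6,  49.2, 165.5]), array([0.002, 0.002, 0.005]))
```

View pics/w2.png

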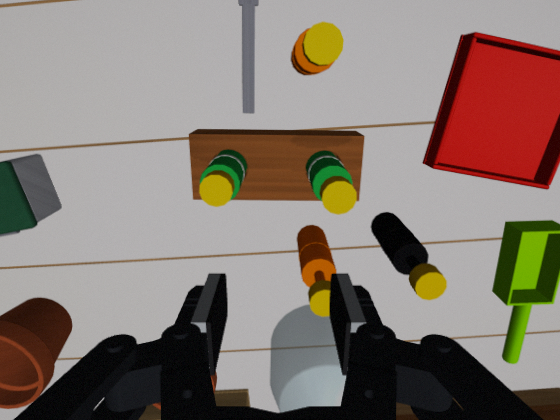

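The picture shows the right knob (216,189) home at 0.131 and the left (339,196) at 0.148. Both dispensers are still in their pockets. Now I'll grasp the left one.

Call:
{"op": "play_rows", "data": {
  "deltas": [
    [45, [1, 49, 20], [0, 0, 0]],
    [45, [1, 49, 70], [0, 0.002, 0]],
    [45, [1, 49, 110], [0, 0.002, 0]],
    [45, [1, 49, 135], [0, 0.002, 0]],
    [45, [1, 49, 152], [0, 0.002, 0]],
    [45, [1, 49, 162], [0, 0.002, 0]],
    [45, [1, 49, 166], [0, 0.002, 0]],
    [45, [1, 49, 166], [0, 0.002, 0]]
  ]
}}

```text
clock: 14.08
tcp_pos: [0.5352, 0.0751, 0.1168]
orientation: [0.103, 3.139, 0.003]
contact_force: [0.5, -1.1, 0.4]
grip_width: 0.0448
```

Call:
{"op": "play_rows", "data": {
  "deltas": [
    [35, [0, 0, 0], [0, 0, 0]],
    [25, [0, 0, 0], [0, 0, 0]],
    [15, [0, 0, 0], [0, 0, 0]],
    [15, [0, 0, 0], [0, 0, 0]],
    [15, [0, 0, 0], [0, 0, 0]]
  ],
  "squeeze": 30
}}

```text
clock: 14.7
tcp_pos: [0.5356, 0.0752, 0.1172]
orientation: [0.103, 3.138, 0.003]
contact_force: [0.2, -1.4, 4.2]
grip_width: 0.0269
```

Call:
{"op": "play_rows", "data": {
  "deltas": [
    [15, [0, 0, -4], [0, 0, 0]],
    [15, [0, 0, -9], [0, 0, 0]],
    [15, [0, 0, -15], [0, 0, 0]],
    [15, [0, 0, -22], [0, 0, 0]],
    [15, [0, 0, -30], [0, 0, 0]],
    [15, [0, 0, -40], [0, 0, 0]],
    [15, [0, 0, -50], [0, 0, 0]],
    [15, [0, 0, -60], [0, 0, 0]]
  ]
}}

```text
clock: 15.7
tcp_pos: [0.5356, 0.0751, 0.178]
orientation: [0.103, 3.138, 0.003]
contact_force: [-0.4, 0.8, -2.4]
grip_width: 0.0268
```

```bash
python3 - <<'E'
from h import *
o=r.get_obs();print(o["tcp_pos"],o["contact_force"],o["grip_width"],delta((.496,.276,.22),np.radians(176)))
im,d=r.grab_frame("scene");save("s3.png",cv2.resize(im[130:280,190:390],(800,600),interpolation=2))
E
```

```text
[0.53560139 0.07507242 0.17801429] [-0.4116831   0.75202825 -2.38701694] 0.026788021730180484 (array([ 52.6, 198. , -41.6]), array([0.002, 0.002, 0.004]))
```

View pics/s3.png

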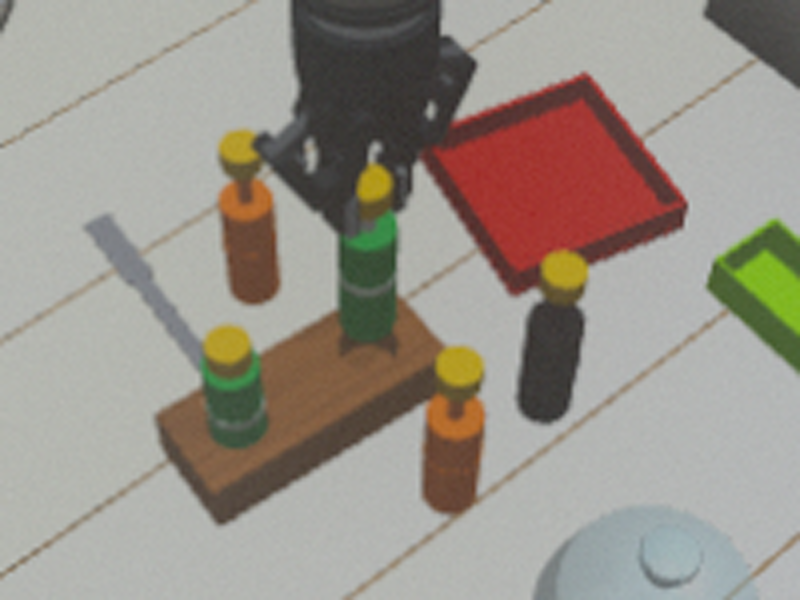

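The dispenser (370,260 in the crop) is lifted clear of the pocket and upright. The other one stays in the stand with its plunger home.

Call:
{"op": "play_rows", "data": {
  "deltas": [
    [15, [6, 22, -5], [0, 0, 0]],
    [15, [15, 58, -10], [0, 0, 0]],
    [15, [26, 100, -10], [0, 0, 0]],
    [15, [37, 142, -10], [0, 0, 0]],
    [15, [47, 178, -5], [0, 0, 0]],
    [15, [52, 196, 0], [0, 0, 0]],
    [15, [52, 198, 10], [0, 0.002, 0]],
    [15, [52, 198, 20], [0, 0.002, 0]]
  ]
}}

```text
clock: 16.75
tcp_pos: [0.498, 0.2742, 0.1588]
orientation: [0.106, 3.138, 0.003]
contact_force: [0.3, -0.2, -1.9]
grip_width: 0.0271
```

```bash
python3 - <<'E'
from h import *
o=r.get_obs();print(o["tcp_pos"],o["contact_force"],o["grip_width"],delta((.496,.276,.115),np.radians(176)))
im,d=r.grab_frame("wrist");save("w4.png",im)
E
```

```text
[0.49803205 0.27423389 0.15877452] [ 0.30049211 -0.23333114 -1.91656649] 0.027071040527179194 (array([ 2.2,  1.5, 43.8]), array([0.002, 0.002, 0.002]))
```

View pics/w4.png

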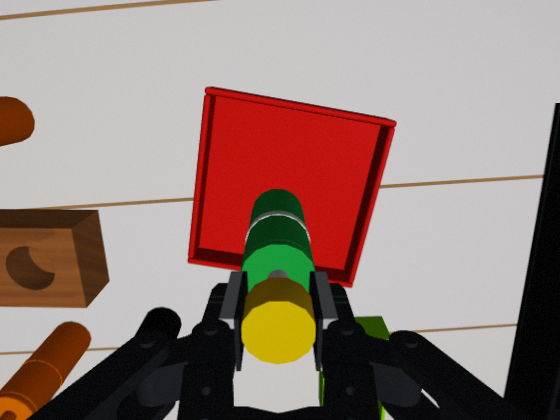

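The dispenser hangs upright over the middle of the tray (bottom near (277,205)). Lowering it.

Call:
{"op": "play_rows", "data": {
  "deltas": [
    [15, [2, 1, 8], [0, 0.002, 0]],
    [15, [2, 1, 18], [0, 0.002, 0]],
    [15, [2, 1, 27], [0, 0.002, 0]],
    [15, [2, 1, 35], [0, 0.002, 0]],
    [15, [2, 1, 40], [0, 0.002, 0]],
    [15, [2, 1, 43], [0, 0.002, 0]],
    [15, [2, 1, 43], [0, 0.002, 0]]
  ]
}}

```text
clock: 17.68
tcp_pos: [0.4954, 0.2747, 0.1143]
orientation: [-0.107, -3.138, -0.0]
contact_force: [-0.5, -1.1, -1.5]
grip_width: 0.0272
```

Call:
{"op": "play_rows", "data": {
  "deltas": [
    [15, [0, 0, 1], [0, 0, 0]],
    [15, [0, 0, 2], [0, 0, 0]],
    [15, [0, 0, 3], [0, 0, 0]],
    [15, [0, 0, 4], [0, 0, 0]]
  ]
}}

```text
clock: 18.18
tcp_pos: [0.4954, 0.2747, 0.1103]
orientation: [-0.107, -3.138, -0.001]
contact_force: [-0.6, 0.2, -2.2]
grip_width: 0.0266
```

Call:
{"op": "play_rows", "data": {
  "deltas": [
    [15, [0, 0, 1], [0, 0, 0]],
    [15, [0, 0, 2], [0, 0, 0]],
    [15, [0, 0, 3], [0, 0, 0]],
    [15, [0, 0, 3], [0, 0, 0]]
  ]
}}

```text
clock: 18.68
tcp_pos: [0.4956, 0.2749, 0.1076]
orientation: [-0.107, -3.139, -0.001]
contact_force: [-0.2, -0.9, 3.4]
grip_width: 0.0268
```

It is resting on the floor. Releasing.

Call:
{"op": "play_rows", "data": {
  "deltas": [
    [30, [0, 0, 0], [0, 0, 0]],
    [36, [0, 0, 0], [0, 0, 0]],
    [45, [0, 0, 0], [0, 0, 0]],
    [45, [0, 0, 0], [0, 0, 0]],
    [45, [0, 0, -10], [0, 0, 0]],
    [45, [0, 0, -30], [0, 0, 0]],
    [45, [0, 0, -65], [0, 0, 0]],
    [45, [0, 0, -110], [0, 0, 0]]
  ]
}}

```text
clock: 19.68
tcp_pos: [0.4953, 0.2744, 0.2187]
orientation: [-0.107, -3.138, 0.0]
contact_force: [0.5, 1.1, -0.3]
grip_width: 0.045
```

Call:
{"op": "play_rows", "data": {
  "deltas": [
    [45, [0, 0, -40], [0, 0, 0]],
    [45, [0, 30, -60], [0, 0, 0]],
    [45, [0, 80, -60], [0, 0, 0]],
    [45, [0, 110, -60], [0, 0, 0]],
    [45, [0, 110, -60], [0, 0, 0]]
  ]
}}

```text
clock: 20.3
tcp_pos: [0.5018, 0.3871, 0.2788]
orientation: [-0.101, -3.137, -0.001]
contact_force: [-0.8, 0.1, -0.9]
grip_width: 0.0454
```

```bash
python3 - <<'E'
from h import *
o=r.get_obs();print(o["tcp_pos"],o["contact_force"],o["clock"])
for n in("scene","top"):
    im,d=r.grab_frame(n);save(n+"5.png",im);C=cam(n)
    for c,s in blobs(im,(20,120,100),(34,255,255)):print(n,c,s,ondepth(C,[c],d).round(3))
    if n=="scene":save("s5c.png",cv2.resize(im[110:290,190:430],(800,600),interpolation=2))
E
```

```text
[0.50184232 0.38706699 0.27879066] [-0.83456343  0.08747377 -0.91023998] 20.3
scene [330.1 146. ] [325, 143, 11, 7, 62] [[0.495 0.275 0.135]]
scene [249.6 166.6] [245, 163, 10, 8, 72] [[0.426 0.064 0.148]]
scene [330.7 197.4] [325, 193, 12, 10, 97] [[0.623 0.154 0.145]]
scene [246.4 216.3] [241, 212, 12, 10, 95] [[ 0.532 -0.027  0.133]]
scene [304.2 221.5] [298, 217, 13, 10, 104] [[0.635 0.06  0.147]]
top [262.  184.2] [257, 179, 11, 11, 102] [[0.633 0.062 0.149]]
top [223.2 189.2] [218, 184, 11, 11, 90] [[0.623 0.154 0.148]]
top [299.2 227. ] [294, 222, 11, 11, 99] [[ 0.53  -0.024  0.14 ]]
top [173.7 243.9] [169, 238, 11, 13, 102] [[0.496 0.274 0.14 ]]
top [262.4 272. ] [257, 267, 12, 11, 109] [[0.426 0.065 0.15 ]]
```

View pics/s5c.png

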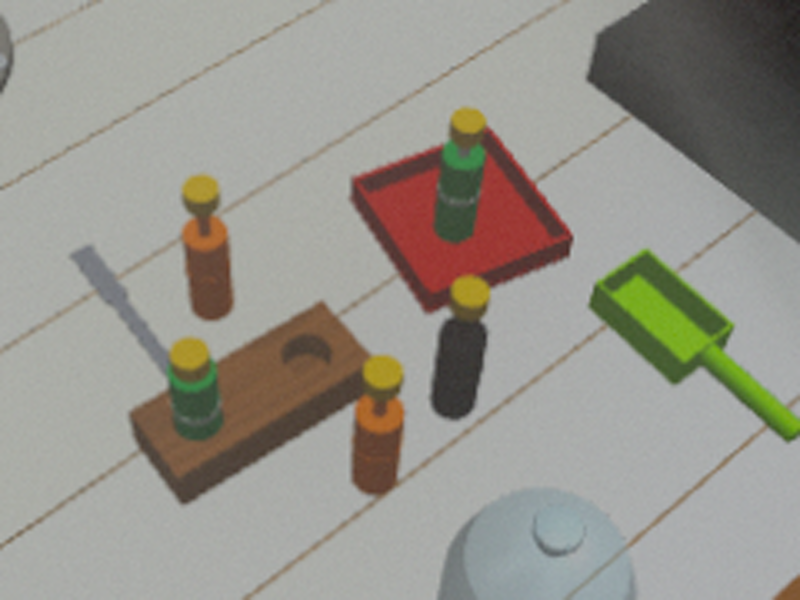

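The jammed dispenser stands upright in the tray (460,180). The free one is home in its pocket (195,390), and the rest is unmoved.

```bash
python3 -c "
from bench import r
print(r.hand_in())"
```

```text
the job is handed in; nothing more can be done
None
```

The job is done and handed in at about 20 s of the 58 s allowed; no verdict was reported.

- **Left dispenser (y ≈ +0.075):** its plunger ran at about 1.7 N, then climbed to 4.5 N and 5.9 N roughly 15 mm down. I stopped there, lifted it by the knob and stood it in the red tray at about (0.495, 0.275).
- **Right dispenser (y ≈ -0.024):** its plunger slid at about 2 N all the way. It met the hard stop at 7.4 N with the knob top at z = 0.132, the expected home height, and I left it in its pocket.

**Last checks:**
- The final pictures show the jammed dispenser upright in the tray, the free one seated, and the gripper clear of everything.
- The three look-alikes are where they were at the start, to within a few millimetres. I checked the widger, scoop and cloche only by eye in the last crop. The pots and tin were outside that crop, but the arm never went near them.
- One force reading, -0.2 N near the end of the free stroke, disagreed with the steady 2 N. The next readings were 1.6 N and then the stop.
- The top camera's depth gave 0.140 for the free knob, against 0.131 and 0.133 from the wrist and scene cameras. I took that as depth noise, since the press had reached the stop.

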